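# Free the seized catch of an instrument steriliser

## Task

The catch on the steel instrument box has seized. Take hold of its upright wing knob, not the catch bar, and rock it gently back and forth in small arcs, leaning lightly and briefly at each stop and never twisting hard, until it breaks free; then swing the catch anticlockwise right off the cover. Then slide the cover fully open by its handle, without hauling it against the catch, leave everything else standing where it is, and let go.

Things in the scene. Friction and masses are not known exactly. Their poses are not given: they have to be found in the camera images.
- unit: Steel instrument box, fixed on the table, 240 (x) by 340 (y) by 70 mm high; origin at the centre of its underside, z up, turned up to 17 degrees from the robot's axes. Its side away from the robot is a flat deck with the wing knob, axis at x +65, y +30 mm in this frame; in its near part (x -95 to +25, y -10 to +145 mm) is a trough under a sliding cover.
- wing (a joint): Angle of the wing knob about its upright axis (rad): 0 = wing along the box's x axis, positive anticlockwise from above. Seized: it turns freely some 0.02 to 0.25 rad to a hard stop either way; where the stops lie differs from box to box and changes as it loosens. Once free it swings anticlockwise to its end at 1.45 rad; the catch is clear of the cover from about 1.05 rad. Plain friction 0.05 N m.
- wing_axis (a point): Point on the knob's axis, level with the deck, 70 mm above the table. How it frees: a lean of 0.15 to 0.3 N m for half a second on one stop makes the crust give; the OTHER side's stop then shifts, farther out or nearer in than before, so feel for it anew. The same stop again does not help. Four to six leans on alternate sides, the last anticlockwise, free it.
- wing_grip (a point): Point on the knob's axis in the middle of the wing's height, 122 mm above the table; turns with the wing (x along the wing, z up). The wing is an upright steel plate 56 mm long (x), 12 mm thick (y), 32 mm high, from 106 to 138 mm above the table, on a round 26 mm hub.
- catch (a joint): Elastic twist of the stem between the wing and the catch bar (rad), 0 when unloaded, negative when the wing is turned positive against a stop: torque = 7 N m per rad. The stem shears beyond 0.08 rad (0.56 N m) either way.
- catch_bar: Flat steel bar on the stem below the wing, 75 mm from the axis to its tip, 12 mm wide, its top 94 mm above the table; origin on the knob's axis, level with the deck 70 mm above the table, bar along its -x. At the start it reaches across the cover, in front of the cover's lug.
- cover_mid (a point): Aluminium plate 130 (x) by 165 (y) by 6 mm on the box, this point at the centre of its underside, axes as the box. It carries a black bar handle and, near its edge by the knob, an upright steel lug 16 by 12 mm and 30 mm high, which runs into the catch bar when the cover is pulled while the catch lies across it.
- opening (a joint): How far the cover has slid along the box's -y (m): 0 shut, 0.1 fully open at its end stop. Friction about 1.5 N.
- cover_handle (a point): Middle of the cover's bar handle, 96 mm above the table; axes as the box. The bar is 44 mm long (x), 14 mm thick (y), 12 mm high, on two short posts; the cover's top is 76 mm above the table. Moves with the cover.
- jar: Small amber jar, 42 mm wide, 50 mm high, loose on the box's deck; leave alone. Origin under its centre.
- dish: Flat clear dish, 63 mm wide, 15 mm high, loose on the box's deck; leave alone. Origin under its centre.
- tube_rack: White test tube rack with six tubes, 70 by 190 mm, 125 mm high, on the table left of the box; leave alone. Origin under its centre.
- spray_bottle: Bottle 60 mm wide, 190 mm high, on the table right of the box; leave alone. Origin under its centre.
- beaker: Glass beaker 72 mm wide, 90 mm high, on the table right of the box; leave alone. Origin under its centre.
- flask: Conical flask 86 mm wide, 115 mm high, at the far left; leave alone. Origin under its centre.
- tub: Red open tub 130 mm square, 100 mm high, at the far right; leave alone. Origin under its centre.
- brush: Small wooden-handled brush, 150 mm long, lying on the table to the near left; leave alone. Origin under its middle.

How it is judged:
On the way, in this order (a step that is already met when the one before it is completed fails the run):
1. the wing has broken free and the catch is swung off the cover (at least 1.1 rad) while the cover is still shut (value of joint wing above 1.1 rad and value of joint opening below 0.03 m), for 0.2 s.
2. the cover is slid open (value of joint opening above 0.088 m), for 0.2 s.
At the end, for the whole second after the job is handed in: The wing stands turned at least 1.1 rad anticlockwise, the catch off the cover; the cover is open by at least 88 of its 100 mm and at rest; nothing is held (value of joint wing above 1.1 rad and value of joint opening above 0.088 m and velocity of joint opening below 0.01 m/s); the robot touches nothing.
It fails at once if the stem is twisted beyond 0.08 rad (0.56 N m) (value of joint catch above 0.08 rad or value of joint catch below -0.08 rad).
It fails at once if the catch bar itself is pushed with more than 4 N (contact force between anything else and catch_bar above 4 N).
It fails at once if a bystander is moved more than 30 mm or tipped (distance of any of jar, dish, tube_rack, spray_bottle, beaker, flask, tub, brush from where it was at the start of the episode above 0.03 m or angle between any of spray_bottle, jar, flask's own z axis and vertical above 0.4 rad).
It also fails if it takes over 72 s, if anything falls off the work surface, if the arm or the gripper's body presses on something with over 40 N, if the wrist force passes 120 N, or if a joint passes its speed limit or range.

## Robot

A 7-joint arm with a two-finger parallel gripper is mounted at the origin on the work surface. World frame = base frame: x ahead of the robot, y to its left, z up, the work surface at z = 0. Lengths are in m, angles in rad, forces in N, time in s.
With the tool pointing down it reaches from about 0.425 to 1.025 m from the base axis. Payload 9.4 kg.
Tool frame: the origin (TCP) lies on the centre line of the jaws, within the pads' length; the fingertips stand env.tcp_to_tips ahead of it and the grasp point (between the pads) lies 6 mm ahead of it (env.tcp_to_tips is the distance from the TCP to the fingertips, in m); z points along the fingers, y is the line along which they close (so a half turn about z gives the same grasp; the last joint's range is limited). The gripper opens to 85 mm and grips with 20 to 120 N. Pads are 22 mm wide; open, the fingers measure 114 mm over their backs; the gripper's body (76 mm by 85 mm) begins 54 mm behind the grasp point. The pads swing forward as they close: fully open they stand 13 mm farther back than shut.
Start: joints at [1.109, 0.599, -0.003, 1.599, 0.002, 0.943, -0.08], TCP at [0.272, -0.672, 0.256] pointing down, gripper open.
Joint ranges: [-2.57, 2.57], [-0.35, 1.97], [-1.29, 1.29], [0.11, 2.56], [-1.05, 4.19], [0.11, 1.86], [-2.63, 2.63]. Speed limits (rad/s): [2.22, 2.22, 3.01, 3.01, 3.14, 3.14, 3.14].

## Interface

Orientations are given as a unit quaternion [x, y, z, w].
In Python, from rig import readout, viewer, order, env gives the robot as it stands. The module is installed in compiled form; this text tells all that it offers.
- The arm moves only by the shell command python3 -m handwheel 'ROWS' [FORCE]. ROWS is JSON, a list that holds one entry, the list of rows, each a list of 7 numbers: the shift along the world's x, y, z in m, then the turn, a rotation vector about the world's x, y, z in rad, then the closure in counts, from 0 (fully open) to 255 (shut). A call has 1 to 12 rows; each row shifts and turns the commanded pose from where the row before left it; what a row does not reach is not made up. A row lasts 1/12 s, in which the tool goes at most 41.7 mm and 7.16 degrees, less where a joint would pass 70% of its speed; a pose out of reach is approached as far as the arm can. A call with a gripper value outside its range is refused whole. The fingers move at their own pace and stop on an object; FORCE is the grip in N (left out, the last holds). Time passes only in rows, so rows that do not move let the fingers close. It gives the time, the measured TCP pose, the force, the opening and the grip force at its end, in the units of the state.
- readout.read_state(): the state, without advancing time (a new reading comes with each control period).
- viewer.grab_frame(name): name is "side" or "top" or "wrist"; returns a dict with "image" (420x560x3 uint8, red, green, blue), "fx", "fy", "cx", "cy" (pixels), "eye" and "rotation" of the camera in the world. Camera axes: x right, y down, z forward; pixel columns grow to the right and rows downward; lengths in m; the calibration is good to about 2 mm. A picture is of the moment at which its call begins. There is no depth.
- order.finish_job(): hands the job in; it is judged then, once.
The state is a dict: "time": time; "joints": joint angles; "qvel": joint speeds; "joint_torque": joint torques, N m; "ee_pos": TCP position; "eef_rot": TCP orientation; "contact_force": force on the tool from outside, world axes, zero at the start; "ft_torque": the same for the moment, N m; "finger_gap": opening from 0.0 (shut) to 1.0 (fully open); "grasp_force": force on a finger pad.
Only numpy, scipy, OpenCV 4.12 (cv2) and the standard library are available. Lean on these libraries where they do the work, as an engineer would, in place of code of your own. Each camera call takes 0.05 s, during which the arm holds its last target. There are 200 camera calls.

## Working session

There is one attempt and no reset: what is moved stays moved. The work goes in short steps, Python scripts to look and compute and a shell command to move; the robot and the scene stay as the last step left them, time stands still between calls to the robot, and variables do not carry over. Pictures are saved under pics/ and viewed, at most 10 in all, crops included, and the job is handed in when it is done.

```bash
mkdir -p pics; cat > h.py <<'E'
import numpy as np, cv2
from rig import readout, viewer, order, env
def grab(n,f):
    d=viewer.grab_frame(n); cv2.imwrite('pics/'+f,d['image'][:,:,::-1]); np.save('pics/'+f+'.npy',d,allow_pickle=True); return d
def load(f): return np.load('pics/'+f+'.npy',allow_pickle=True).item()
def ray(d,u,v,z):
    r=np.array(d['rotation']).reshape(3,3)@np.array([(u-d['cx'])/d['fx'],(v-d['cy'])/d['fy'],1]); e=np.array(d['eye'])
    return e+r*(z-e[2])/r[2]
def proj(d,p):
    c=np.array(d['rotation']).reshape(3,3).T@(np.array(p)-np.array(d['eye'])); return d['fx']*c[0]/c[2]+d['cx'],d['fy']*c[1]/c[2]+d['cy']
E
python3 - <<'E'
from h import *
for n in ('top','side'):
    d=grab(n,n+'1.png'); print(n,d['eye'],d['fx'],np.round(d['rotation'],2).tolist())
s=readout.read_state(); print(s); print(env.tcp_to_tips)
a=cv2.imread('pics/top1.png');cv2.imwrite('pics/top1x.png',cv2.resize(a,(800,600)))
E
```

```text
top [ 0.38378221 -0.02148561  1.33845158] 463.4557856927878 [0.72, -0.7, 0.04, -0.03]
side [0.0594554  0.87286448 1.09078   ] 532.7228436410676 [-0.21, 0.9, -0.37, 0.09]
{'time': 0.1, 'joints': array([ 1.10930925,  0.60006665, -0.00251099,  1.60003545,  0.00180541,
        0.94290124, -0.07976236]), 'qvel': array([-0.00072649, -0.00142075,  0.00126143, -0.000921  , -0.0012206 ,
       -0.00166007,  0.00102352]), 'joint_torque': array([ 6.15369208e-03, -7.77988601e+01,  1.56997114e+00, -2.58626854e+01,
        1.25764118e-02,  5.46957293e-03,  5.61452998e-05]), 'ee_pos': array([ 0.27196758, -0.67164756,  0.25549336]), 'eef_rot': array([ 9.81542201e-01,  1.91244378e-01, -2.09371563e-04, -6.72724683e-04]), 'contact_force': array([ 0.13466991,  0.28025795, -0.44858082]), 'ft_torque': array([-0.02878356,  0.02691356,  0.0176432 ]), 'grasp_force': 0.0, 'finger_gap': 1.0002516214810373}
0.025
```

```bash
sed -i "s/np.array(d\['rotation'\]).reshape(3,3)/R.from_quat(d['rotation']).as_matrix()/; s/^import numpy as np, cv2/import numpy as np, cv2\nfrom scipy.spatial.transform import Rotation as R/" h.py; cat h.py | head -12
```

```text
import numpy as np, cv2
from scipy.spatial.transform import Rotation as R
from rig import readout, viewer, order, env
def grab(n,f):
    d=viewer.grab_frame(n); cv2.imwrite('pics/'+f,d['image'][:,:,::-1]); np.save('pics/'+f+'.npy',d,allow_pickle=True); return d
def load(f): return np.load('pics/'+f+'.npy',allow_pickle=True).item()
def ray(d,u,v,z):
    r=R.from_quat(d['rotation']).as_matrix()@np.array([(u-d['cx'])/d['fx'],(v-d['cy'])/d['fy'],1]); e=np.array(d['eye'])
    return e+r*(z-e[2])/r[2]
def proj(d,p):
    c=R.from_quat(d['rotation']).as_matrix().T@(np.array(p)-np.array(d['eye'])); return d['fx']*c[0]/c[2]+d['cx'],d['fy']*c[1]/c[2]+d['cy']
```

View pics/top1x.png

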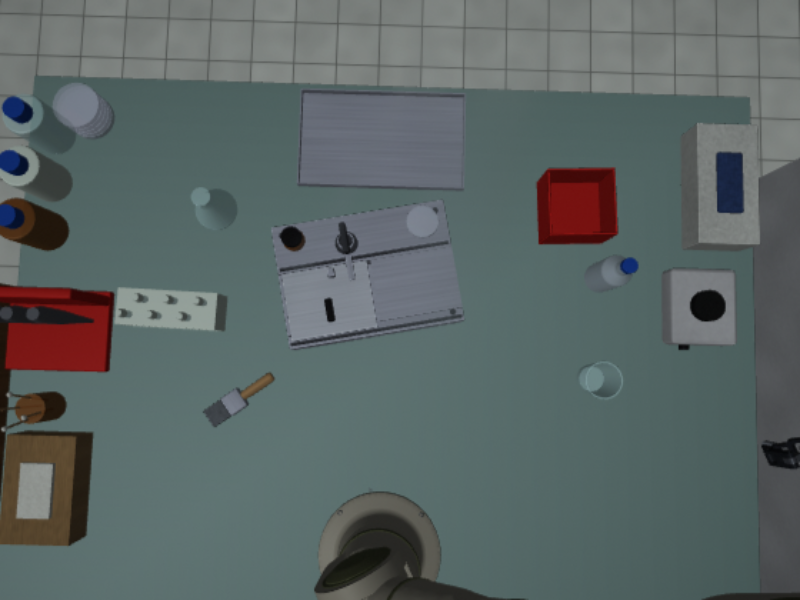

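View pics/side1.png

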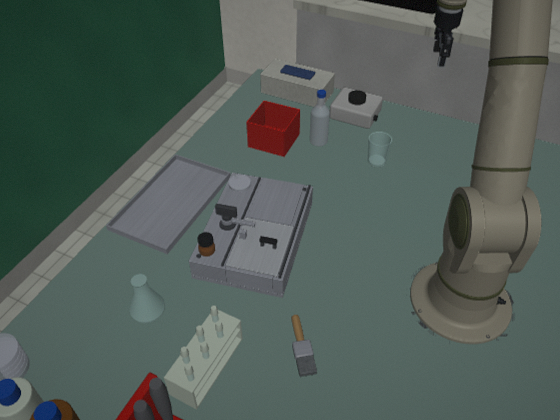

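Top view: box corners near (273,227), (443,200), (463,320), (291,347) in the 800‑px picture; wing at (345,237), bar tip (350,275), lug (332,272), handle (329,309), jar (291,238), dish (422,221). The side view agrees: wing (226,211), handle (268,242). The wing is nearly edge-on to the box x.

```bash
python3 - <<'E'
from h import *
d=load('top1.png'); k=.7
c=np.array([ray(d,u*k,v*k,.07)[:2] for u,v in((273,227),(443,200),(463,320),(291,347))])
print(c, [np.linalg.norm(c[i]-c[(i+1)%4]) for i in range(4)])
ce=c.mean(0); (x,y),wh,_=cv2.minAreaRect(c.astype(np.float32)); 
a=np.arctan2(*(c[1]-c[2]+c[0]-c[3])[::-1]); print('centre',ce,x,y,'yaw',a)
# side-edge yaw from -y
b=c[0]-c[1]+c[3]-c[2]; print('yaw2',np.arctan2(-b[0],b[1]))
yaw=(a+np.arctan2(-b[0],b[1]))/2
Rm=np.array([[np.cos(yaw),-np.sin(yaw)],[np.sin(yaw),np.cos(yaw)]])
print('knob pred',ce+Rm@[.065,.03])
g=cv2.cvtColor(d['image'],cv2.COLOR_RGB2GRAY)
n,l,st,cen=cv2.connectedComponentsWithStats((g<60).astype(np.uint8))
for i in range(1,n):
    if st[i,4]>15 and 190<cen[i][0]<330 and 130<cen[i][1]<245:
        print(st[i],cen[i],[ray(d,*cen[i],z)[:2].round(4) for z in(.096,.102,.138)])
        m=np.column_stack(np.where(l==i)[::-1]).astype(np.float32); print(cv2.minAreaRect(m))
s=load('side1.png')
for p in ((*(ce+Rm@[.065,.03]),.122),(*(ce+Rm@[-.12,.17]),.07),(*(ce+Rm@[-.12,-.17]),.07)): print(proj(s,p),proj(d,p))
A=np.vstack([cv2.resize(d['image'][130:255,180:340],(800,625))[:, :,::-1]]); cv2.imwrite('pics/c1.png',A[:600])
E
```

```text
[[ 0.62906668  0.22420108]
 [ 0.69201632 -0.10439771]
 [ 0.45875788 -0.14783075]
 [ 0.39812153  0.17950461]] [np.float64(0.33457408469359), np.float64(0.23726763504478882), np.float64(0.3329041975174124), np.float64(0.23523060129378603)]
centre [0.5444906  0.03786931] 0.5440279841423035 0.0375811904668808 yaw 0.1876181340024003
yaw2 0.18622903747410888
knob pred [0.60278323 0.07942613]
[235 156  15  22 183] [241.55191257 168.25136612] [array([0.6023, 0.0815]), array([0.6012, 0.081 ]), array([0.5949, 0.078 ])]
((242.0, 166.5), (21.0, 14.0), 90.0)
[196 158  18  18 219] [204.37899543 166.54794521] [array([0.6041, 0.1823]), array([0.603 , 0.1813]), array([0.5966, 0.1754])]
((204.50003051757812, 166.50001525878906), (16.970561981201172, 14.142135620117188), 45.0)
[246 172  55  10  93] [271.23655914 176.17204301] [array([5.829e-01, 4.000e-04]), array([5.819e-01, 3.000e-04]), array([ 5.762e-01, -3.000e-04])]
((272.8918762207031, 175.85133361816406), (1.6439894437789917, 54.74485778808594), 80.53767395019531)
[196 181  46   9  79] [218.62025316 184.92405063] [array([0.555 , 0.1418]), array([
[... 288 characters left out ...]
75, 216.52703857421875), (15.617903709411621, 5.096368789672852), 80.53767395019531)
[204 225  92  17 150] [245.46       233.71333333] [array([0.4254, 0.0649]), array([0.4252, 0.0644]), array([0.424 , 0.0619])]
((249.48593139648438, 232.91729736328125), (1.9296925067901611, 92.39451599121094), 80.34010314941406)
(np.float64(226.37891419799064), np.float64(210.20184439004407)) (np.float64(241.59230982429716), np.float64(166.3709622493518))
(np.float64(282.24960306416546), np.float64(280.53153388619916)) (np.float64(202.51158068458972), np.float64(244.0213495534815))
(np.float64(313.63508853215774), np.float64(186.08948632598896)) (np.float64(325.4219139817151), np.float64(224.24961972091575))
```

View pics/c1.png

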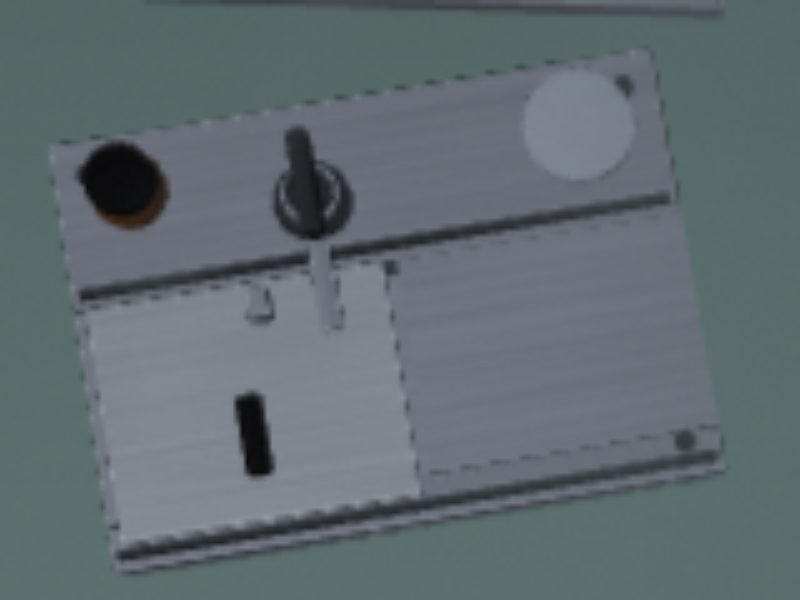

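```bash
python3 -m handwheel '[[[0.0138,0.0313,0.015,0,0,-0.00825,0],[0.0138,0.0313,0.015,0,0,-0.00825,0],[0.0138,0.0313,0.015,0,0,-0.00825,0],[0.0138,0.0313,0.015,0,0,-0.00825,0],[0.0138,0.0313,0,0,0,-0.00825,0],[0.0138,0.0313,0,0,0,-0.00825,0],[0.0138,0.0313,0,0,0,-0.00825,0],[0.0138,0.0313,0,0,0,-0.00825,0],[0.0138,0.0313,0,0,0,-0.00825,0],[0.0138,0.0313,0,0,0,-0.00825,0],[0.0138,0.0313,0,0,0,-0.00825,0],[0.0138,0.0313,0,0,0,-0.00825,0]]]' 20
python3 -m handwheel '[[[0.0138,0.0313,0,0,0,-0.00825,0],[0.0138,0.0313,0,0,0,-0.00825,0],[0.0138,0.0313,0,0,0,-0.00825,0],[0.0138,0.0313,0,0,0,-0.00825,0],[0.0138,0.0313,0,0,0,-0.00825,0],[0.0138,0.0313,0,0,0,-0.00825,0],[0.0138,0.0313,0,0,0,-0.00825,0],[0.0138,0.0313,0,0,0,-0.00825,0],[0.0138,0.0313,0,0,0,-0.00825,0],[0.0138,0.0313,0,0,0,-0.00825,0],[0.0138,0.0313,0,0,0,-0.00825,0],[0,0,0,0,0,0,0]]]'
python3 - <<'E'
from h import *
s=readout.read_state(); print(s['ee_pos'],R.from_quat(s['eef_rot']).as_matrix().round(4),s['joints'])
d=grab('wrist','w1.png'); print(proj(d,(.603,.079,.138)), proj(d,(.47,.107,.102)))
E
```

```text
time: 1.1
ee_pos: [0.4379, -0.2947, 0.3162]
eef_rot: [0.99, 0.142, -0.0, -0.0]
contact_force: [0.2, 0.2, 0.0]
finger_gap: 1.001
grasp_force: 0.0
time: 2.1
ee_pos: [0.5912, 0.0557, 0.3159]
eef_rot: [0.995, 0.101, 0.001, -0.002]
contact_force: [0.4, 1.3, 0.4]
finger_gap: 1.001
grasp_force: 0.0
[0.59122862 0.05573096 0.31588784] [[ 9.795e-01  2.013e-01  8.000e-04]
 [ 2.012e-01 -9.795e-01  3.800e-03]
 [ 1.500e-03 -3.600e-03 -1.000e+00]] [-0.08120729  0.38214219 -0.14769848  1.83565121  0.06420042  0.92698085
 -1.62503707]
(np.float64(256.96724652363065), np.float64(172.93060076346333)) (np.float64(215.25903921066043), np.float64(269.9204076998666))
```

View pics/w1.png

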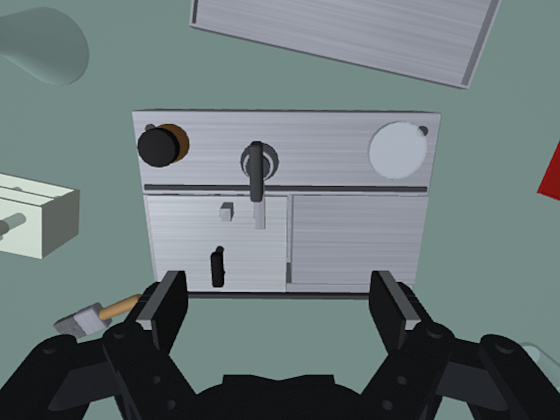

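Wrist view: the wing's top runs from about (256,143) to (257,200), my predicted centre (257,173) lies on it; handle at (217,267), predicted (215,270). Refine from here.

```bash
python3 - <<'E'
from h import *
d=load('w1.png'); im=d['image']; g=cv2.cvtColor(im,cv2.COLOR_RGB2GRAY)
L=[(r,[c for c in range(235,285) if g[r,c]<70]) for r in range(136,208,4)]
for r,c in L: print(r,(c[0],c[-1],len(c)) if c else None)
for a,b in (((133,110),(440,114)),((145,188),(427,190)),((145,295),(425,297))):
    p,q=ray(d,*a,.07),ray(d,*b,.07); v=p-q; print('yaw',np.arctan2(-v[0],v[1]),np.linalg.norm(v))
p,q=ray(d,256.5,143,.138),ray(d,257,200,.138); v=p-q; print(p,q,(p+q)/2,np.linalg.norm(v),np.arctan2(v[1],v[0]))
print(ray(d,217,262,.102))
E
```

```text
136 None
140 None
144 (251, 266, 16)
148 (246, 272, 23)
152 (244, 275, 25)
156 (242, 276, 23)
160 (241, 277, 25)
164 (241, 277, 26)
168 (242, 276, 25)
172 (247, 274, 25)
176 (250, 270, 17)
180 (250, 263, 14)
184 (250, 262, 13)
188 (235, 284, 48)
192 (251, 262, 12)
196 (251, 261, 11)
200 (252, 261, 10)
204 None
yaw 0.19028132310455148 0.3355312067895219
yaw 0.19645032009892088 0.33300784584356996
yaw 0.1971947706805877 0.3723392026252185
[0.63042911 0.08446593 0.138     ] [0.57661906 0.07412943 0.138     ] [0.60352408 0.07929768 0.138     ] 0.05479384125890174 0.1897805360183682
[0.4808059  0.10646521 0.102     ]
```

```bash
python3 -m handwheel '[[[0.0041,0.0079,-0.02,0,0,-0.004,0],[0.0041,0.0079,-0.02,0,0,-0.004,0],[0.0041,0.0079,-0.02,0,0,-0.004,0],[0,0,-0.026,0,0,0,0],[0,0,-0.026,0,0,0,0],[0,0,-0.026,0,0,0,0],[0,0,-0.026,0,0,0,0],[0,0,0,0,0,0,0],[0,0,0,0,0,0,0],[0,0,0,0,0,0,0]]]'
python3 - <<'E'
from h import *
s=readout.read_state(); print(s['ee_pos'],R.from_quat(s['eef_rot']).as_matrix().round(4)[:,0],s['contact_force'],s['ft_torque'])
d=grab('wrist','w2.png')
E
```

```text
time: 2.98
ee_pos: [0.6023, 0.0711, 0.1534]
eef_rot: [0.996, 0.091, 0.0, 0.0]
contact_force: [-0.7, -0.1, 0.1]
finger_gap: 0.999
grasp_force: 0.0
[0.60232149 0.0711221  0.15338069] [9.834e-01 1.814e-01 8.000e-04] [-0.74163929 -0.07826035  0.05639906] [ 0.02743448 -0.01174197 -0.00286914]
```

View pics/w2.png

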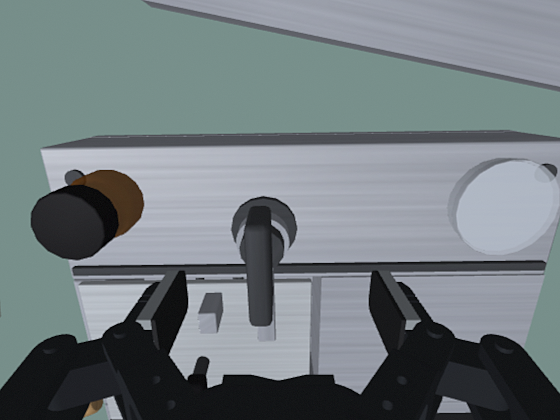

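The wing top stands at column ~258, about 20 px (9 mm) left of the jaw centre (279), which matches the 8 mm I still have to go.

```bash
python3 -m handwheel '[[[0.0012,0.0082,-0.003,0,0,0.008,0],[0,0,-0.0092,0,0,0,0],[0,0,-0.0092,0,0,0,0],[0,0,0,0,0,0,0],[0,0,0,0,0,0,120],[0,0,0,0,0,0,120],[0,0,0,0,0,0,160],[0,0,0,0,0,0,160]]]' 40
python3 - <<'E'
from h import *
s=readout.read_state(); print(s['ee_pos'],R.from_quat(s['eef_rot']).as_matrix().round(4)[:,0],s['contact_force'],s['ft_torque'])
E
```

```text
time: 3.7
ee_pos: [0.6032, 0.0797, 0.1311]
eef_rot: [0.995, 0.095, 0.0, -0.0]
contact_force: [0.2, -0.5, 1.0]
finger_gap: 0.449
grasp_force: 0.0
[0.60317823 0.07972635 0.13110286] [9.818e-01 1.897e-01 3.000e-04] [ 0.24374379 -0.51976358  0.96869321] [ 0.01253595 -0.00648733 -0.02785824]
```

Now close on the wing.

```bash
python3 -m handwheel '[[[0,0,0,0,0,0,200],[0,0,0,0,0,0,200],[0,0,0,0,0,0,225],[0,0,0,0,0,0,225],[0,0,0,0,0,0,255],[0,0,0,0,0,0,255],[0,0,0,0,0,0,255]]]' 40
cat > st.py <<'E'
from h import *
s=readout.read_state(); m=R.from_quat(s['eef_rot']).as_matrix(); print('yaw',np.arctan2(m[1,0],m[0,0]).round(4),'p',s['ee_pos'].round(4),'F',s['contact_force'].round(2),'T',s['ft_torque'].round(3),'gap',round(s['finger_gap'],3),'g',round(s['grasp_force'],1),'t',round(s['time'],2))
E
python3 st.py
```

```text
time: 4.28
ee_pos: [0.6035, 0.0809, 0.1324]
eef_rot: [0.995, 0.096, 0.001, -0.0]
contact_force: [-3.5, 2.6, 12.8]
finger_gap: 0.133
grasp_force: 42.0
yaw 0.1918 p [0.6035 0.0809 0.1324] F [-3.51  2.65 12.75] T [ 0.402  0.685 -0.026] gap 0.133 g 42.0 t 4.28
```

```bash
cat > ck.py <<'E'
# prints state; exit code 1 when the moment about z exceeds argv[1]
import sys; from st import s
sys.exit(abs(s['ft_torque'][2])>float(sys.argv[1]))
E
python3 -m handwheel '[[[0.0002,0.0003,0.0013,0,0,0,255],[0,0,0,0,0,0,255]]]' 40 >/dev/null; python3 ck.py .1 &&
python3 -m handwheel '[[[0,0,0,0,0,0.01,255],[0,0,0,0,0,0.01,255],[0,0,0,0,0,0,255]]]' >/dev/null; python3 ck.py .12 &&
python3 -m handwheel '[[[0,0,0,0,0,0.01,255],[0,0,0,0,0,0.01,255],[0,0,0,0,0,0,255]]]' >/dev/null; python3 ck.py .12
```

```text
yaw 0.1917 p [0.6035 0.0809 0.1325] F [-0.7   3.81  2.15] T [0.594 0.07  0.094] gap 0.13 g 42.5 t 4.45
yaw 0.1917 p [0.6035 0.0809 0.1325] F [-0.7   3.81  2.15] T [0.594 0.07  0.094] gap 0.13 g 42.5 t 4.45
yaw 0.1917 p [0.6035 0.0809 0.1325] F [-0.7   3.81  2.15] T [0.594 0.07  0.094] gap 0.13 g 42.5 t 4.45False
False
False
```

```bash
sed -i 's/sys.exit(abs(s\[.ft_torque.\]\[2\])>float(sys.argv\[1\]))/sys.exit(int(abs(s["ft_torque"][2])>float(sys.argv[1])))/' ck.py
python3 -m handwheel '[[[0,0.0004,0,0,0,0.01,255],[0,0,0,0,0,0.01,255],[0,0,0,0,0,0,255]]]' >/dev/null; python3 ck.py .13 &&
python3 -m handwheel '[[[0,0,0,0,0,0.01,255],[0,0,0,0,0,0.01,255],[0,0,0,0,0,0,255]]]' >/dev/null&& python3 ck.py .13 &&
python3 -m handwheel '[[[0,0,0,0,0,0.01,255],[0,0,0,0,0,0.01,255],[0,0,0,0,0,0,255]]]' >/dev/null&& python3 ck.py .13
```

```text
yaw 0.2123 p [0.6035 0.0809 0.1325] F [-0.53  2.65  5.5 ] T [0.598 0.139 0.075] gap 0.13 g 43.1 t 4.7
yaw 0.2321 p [0.6034 0.081  0.1325] F [-0.86  2.37  4.95] T [0.645 0.125 0.018] gap 0.135 g 43.1 t 4.95
yaw 0.2521 p [0.6034 0.081  0.1325] F [-1.72  3.28  5.2 ] T [0.672 0.119 0.01 ] gap 0.137 g 43.1 t 5.2
```

```bash

python3 -m handwheel '[[[0,0,0,0,0,0.01,255],[0,0,0,0,0,0.01,255],[0,0,0,0,0,0,255]]]' >/dev/null&& python3 ck.py .11 &&
python3 -m handwheel '[[[0,0,0,0,0,0.01,255],[0,0,0,0,0,0.01,255],[0,0,0,0,0,0,255]]]' >/dev/null&& python3 ck.py .11 &&
python3 -m handwheel '[[[0,0,0,0,0,0.01,255],[0,0,0,0,0,0.01,255],[0,0,0,0,0,0,255]]]' >/dev/null&& python3 ck.py .11 &&
python3 -m handwheel '[[[0,0,0,0,0,0.01,255],[0,0,0,0,0,0.01,255],[0,0,0,0,0,0,255]]]' >/dev/null&& python3 ck.py .11
```

```text
yaw 0.2721 p [0.6034 0.081  0.1325] F [-1.08  3.27  5.16] T [ 0.676  0.111 -0.001] gap 0.136 g 43.1 t 5.45
yaw 0.2918 p [0.6034 0.081  0.1325] F [-0.59  2.95  5.38] T [ 0.654  0.121 -0.018] gap 0.134 g 43.1 t 5.7
yaw 0.3117 p [0.6034 0.0811 0.1325] F [-1.13  4.05  5.11] T [ 0.74   0.079 -0.149] gap 0.13 g 43.2 t 5.95
```

```bash

python3 -m handwheel '[[[0,0,0,0,0,0.01,255],[0,0,0,0,0,0,255]]]' >/dev/null&& python3 ck.py .33 &&
python3 -m handwheel '[[[0,0,0,0,0,0,255],[0,0,0,0,0,0,255],[0,0,0,0,0,0,255]]]' >/dev/null&& python3 ck.py .33 && python3 -m handwheel '[[[0,0,0,0,0,0,255],[0,0,0,0,0,0,255]]]' >/dev/null&& python3 ck.py .33
```

```text
yaw 0.3216 p [0.6034 0.0811 0.1325] F [-1.89  3.89  4.52] T [ 0.738  0.081 -0.182] gap 0.134 g 43.3 t 6.12
yaw 0.3212 p [0.6034 0.0811 0.1325] F [-1.25  3.73  5.28] T [ 0.653  0.12  -0.21 ] gap 0.137 g 43.3 t 6.37
yaw 0.3212 p [0.6034 0.0811 0.1325] F [-1.72  4.13  5.29] T [ 0.738  0.101 -0.118] gap 0.132 g 43.3 t 6.53
```

```bash

python3 -m handwheel '[[[0,0,0,0,0,0,255]]]' >/dev/null&& python3 ck.py .33 
python3 -m handwheel '[[[0,0,0,0,0,0.008,255]]]' >/dev/null&& python3 ck.py .33 ;for i in 1 2 3; do python3 -m handwheel '[[[0,0,0,0,0,0,255],[0,0,0,0,0,0,255]]]' >/dev/null; python3 ck.py .33;done
```

```text
yaw 0.3212 p [0.6034 0.081  0.1325] F [-1.58  4.31  4.78] T [ 0.749  0.104 -0.163] gap 0.136 g 43.3 t 6.62
yaw 0.3289 p [0.6034 0.0811 0.1325] F [-0.89  3.63  5.74] T [ 0.754  0.123 -0.289] gap 0.134 g 43.5 t 6.7
yaw 0.3291 p [0.6034 0.0811 0.1325] F [-1.52  3.58  5.22] T [ 0.742  0.184 -0.207] gap 0.135 g 43.4 t 6.87
yaw 0.3291 p [0.6035 0.0811 0.1325] F [-0.01  2.94  4.81] T [ 0.664  0.095 -0.188] gap 0.133 g 43.4 t 7.03
yaw 0.3291 p [0.6034 0.0811 0.1325] F [-1.29  3.98  6.49] T [ 0.771  0.125 -0.207] gap 0.132 g 43.4 t 7.2
```

```bash

python3 -m handwheel '[[[0,0,0,0,0,-0.025,255],[0,0,0,0,0,-0.025,255],[0,0,0,0,0,-0.025,255],[0,0,0,0,0,-0.025,255],[0,0,0,0,0,0,255]]]' >/dev/null&& python3 ck.py .15 &&
python3 -m handwheel '[[[0,0,0,0,0,-0.01,255],[0,0,0,0,0,-0.01,255],[0,0,0,0,0,0,255]]]' >/dev/null&& python3 ck.py .15 &&
python3 -m handwheel '[[[0,0,0,0,0,-0.01,255],[0,0,0,0,0,-0.01,255],[0,0,0,0,0,0,255]]]' >/dev/null&& python3 ck.py .15 &&
python3 -m handwheel '[[[0,0,0,0,0,-0.01,255],[0,0,0,0,0,-0.01,255],[0,0,0,0,0,0,255]]]' >/dev/null&& python3 ck.py .15 &&
python3 -m handwheel '[[[0,0,0,0,0,-0.01,255],[0,0,0,0,0,-0.01,255],[0,0,0,0,0,0,255]]]' >/dev/null&& python3 ck.py .15 &&
python3 -m handwheel '[[[0,0,0,0,0,-0.01,255],[0,0,0,0,0,-0.01,255],[0,0,0,0,0,0,255]]]' >/dev/null&& python3 ck.py .15 &&
python3 -m handwheel '[[[0,0,0,0,0,-0.01,255],[0,0,0,0,0,-0.01,255],[0,0,0,0,0,0,255]]]' >/dev/null&& python3 ck.py .15 
```

```text
yaw 0.2281 p [0.6035 0.0809 0.1325] F [-0.6   2.57  5.74] T [ 0.608  0.112 -0.017] gap 0.129 g 43.3 t 7.62
yaw 0.2091 p [0.6034 0.0809 0.1325] F [-0.86  3.89  4.99] T [ 0.56   0.197 -0.059] gap 0.13 g 43.3 t 7.87
yaw 0.189 p [0.6035 0.0809 0.1325] F [-0.21  3.06  5.66] T [0.559 0.093 0.019] gap 0.136 g 43.3 t 8.12
yaw 0.169 p [0.6035 0.0809 0.1325] F [-0.92  3.78  4.99] T [ 0.583  0.142 -0.037] gap 0.136 g 43.3 t 8.37
yaw 0.149 p [0.6035 0.0809 0.1325] F [-1.7   2.38  5.51] T [ 0.521  0.101 -0.005] gap 0.137 g 43.3 t 8.62
yaw 0.129 p [0.6035 0.0808 0.1325] F [-0.18  3.36  5.01] T [ 0.468  0.081 -0.006] gap 0.133 g 43.3 t 8.87
yaw 0.1089 p [0.6035 0.0808 0.1325] F [-1.69  1.7   4.69] T [0.483 0.056 0.049] gap 0.132 g 43.3 t 9.12
```

```bash

python3 -m handwheel '[[[0,0,0,0,0,-0.01,255],[0,0,0,0,0,-0.01,255],[0,0,0,0,0,0,255]]]' >/dev/null&& python3 ck.py .13 &&
python3 -m handwheel '[[[0,0,0,0,0,-0.01,255],[0,0,0,0,0,-0.01,255],[0,0,0,0,0,0,255]]]' >/dev/null&& python3 ck.py .13 &&
python3 -m handwheel '[[[0,0,0,0,0,-0.01,255],[0,0,0,0,0,-0.01,255],[0,0,0,0,0,0,255]]]' >/dev/null&& python3 ck.py .13 &&
python3 -m handwheel '[[[0,0,0,0,0,-0.01,255],[0,0,0,0,0,-0.01,255],[0,0,0,0,0,0,255]]]' >/dev/null&& python3 ck.py .13 &&
python3 -m handwheel '[[[0,0,0,0,0,-0.01,255],[0,0,0,0,0,-0.01,255],[0,0,0,0,0,0,255]]]' >/dev/null&& python3 ck.py .13 &&
python3 -m handwheel '[[[0,0,0,0,0,-0.01,255],[0,0,0,0,0,-0.01,255],[0,0,0,0,0,0,255]]]' >/dev/null&& python3 ck.py .13 &&
python3 -m handwheel '[[[0,0,0,0,0,-0.01,255],[0,0,0,0,0,-0.01,255],[0,0,0,0,0,0,255]]]' >/dev/null&& python3 ck.py .13 
```

```text
yaw 0.0886 p [0.6035 0.0807 0.1325] F [-0.87  3.15  5.51] T [ 0.53   0.059 -0.04 ] gap 0.132 g 43.3 t 9.37
yaw 0.0689 p [0.6035 0.0807 0.1325] F [-0.79  1.97  6.56] T [0.37  0.113 0.014] gap 0.132 g 43.3 t 9.62
yaw 0.0487 p [0.6035 0.0807 0.1325] F [-1.29  2.3   5.39] T [ 0.406  0.098 -0.065] gap 0.138 g 43.3 t 9.87
yaw 0.0287 p [0.6035 0.0807 0.1325] F [-0.29  2.19  5.67] T [ 0.383  0.108 -0.023] gap 0.13 g 43.3 t 10.12
yaw 0.0088 p [0.6035 0.0806 0.1325] F [-0.62  1.81  6.04] T [ 0.358  0.06  -0.023] gap 0.133 g 43.3 t 10.37
yaw -0.0112 p [0.6035 0.0806 0.1325] F [-1.12  2.29  6.  ] T [0.438 0.078 0.032] gap 0.132 g 43.3 t 10.62
yaw -0.0312 p [0.6035 0.0806 0.1325] F [-1.02  1.11  5.57] T [ 0.329  0.06  -0.029] gap 0.134 g 43.3 t 10.87
```

```bash

python3 -m handwheel '[[[0,0,0,0,0,-0.01,255],[0,0,0,0,0,-0.01,255],[0,0,0,0,0,0,255]]]' >/dev/null&& python3 ck.py .12 &&
python3 -m handwheel '[[[0,0,0,0,0,-0.01,255],[0,0,0,0,0,-0.01,255],[0,0,0,0,0,0,255]]]' >/dev/null&& python3 ck.py .12 &&
python3 -m handwheel '[[[0,0,0,0,0,-0.01,255],[0,0,0,0,0,-0.01,255],[0,0,0,0,0,0,255]]]' >/dev/null&& python3 ck.py .12 &&
python3 -m handwheel '[[[0,0,0,0,0,-0.01,255],[0,0,0,0,0,-0.01,255],[0,0,0,0,0,0,255]]]' >/dev/null&& python3 ck.py .12
python3 -c "
from h import *
grab('wrist','w3.png')"
```

```text
yaw -0.0512 p [0.6035 0.0805 0.1325] F [-0.75  2.31  5.72] T [0.344 0.085 0.027] gap 0.132 g 43.3 t 11.12
yaw -0.0711 p [0.6035 0.0805 0.1325] F [-1.68  1.07  4.7 ] T [0.237 0.048 0.107] gap 0.128 g 43.3 t 11.37
yaw -0.0908 p [0.6035 0.0805 0.1325] F [-0.76  2.14  5.62] T [0.373 0.126 0.147] gap 0.135 g 43.5 t 11.62
```

View pics/w3.png

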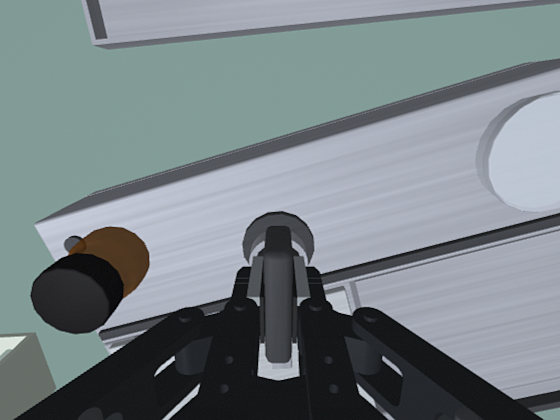

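The wing is held squarely between the pads (279,300), turned with the gripper; the clockwise stop lies near yaw −0.07. Lean.

```bash

python3 -m handwheel '[[[0,0,0,0,0,-0.01,255],[0,0,0,0,0,0,255]]]' >/dev/null; python3 ck.py .33; for i in 1 2 3; do python3 -m handwheel '[[[0,0,0,0,0,0,255],[0,0,0,0,0,0,255]]]' >/dev/null; python3 ck.py .33;done
```

```text
yaw -0.1007 p [0.6035 0.0804 0.1325] F [-0.11  2.17  6.06] T [0.317 0.089 0.206] gap 0.137 g 43.6 t 11.83
yaw -0.1003 p [0.6035 0.0804 0.1325] F [-1.    2.14  5.72] T [0.296 0.097 0.188] gap 0.134 g 43.5 t 12.0
yaw -0.1003 p [0.6035 0.0805 0.1325] F [-0.99  1.35  6.12] T [0.278 0.086 0.217] gap 0.138 g 43.5 t 12.17
yaw -0.1003 p [0.6035 0.0804 0.1325] F [-0.54  2.35  5.08] T [0.289 0.161 0.258] gap 0.131 g 43.5 t 12.33
```

```bash

python3 -m handwheel '[[[0,0,0,0,0,0.03,255],[0,0,0,0,0,0.03,255],[0,0,0,0,0,0.03,255],[0,0,0,0,0,0,255]]]' >/dev/null; python3 ck.py .13 &&
python3 -m handwheel '[[[0,0,0,0,0,0.025,255],[0,0,0,0,0,0.025,255],[0,0,0,0,0,0,255]]]' >/dev/null&& python3 ck.py .12 &&
python3 -m handwheel '[[[0,0,0,0,0,0.025,255],[0,0,0,0,0,0.025,255],[0,0,0,0,0,0,255]]]' >/dev/null&& python3 ck.py .12 &&
python3 -m handwheel '[[[0,0,0,0,0,0.025,255],[0,0,0,0,0,0.025,255],[0,0,0,0,0,0,255]]]' >/dev/null&& python3 ck.py .12 &&
python3 -m handwheel '[[[0,0,0,0,0,0.0125,255],[0,0,0,0,0,0.0125,255],[0,0,0,0,0,0,255]]]' >/dev/null&& python3 ck.py .12 &&
python3 -m handwheel '[[[0,0,0,0,0,0.0125,255],[0,0,0,0,0,0.0125,255],[0,0,0,0,0,0,255]]]' >/dev/null&& python3 ck.py .12 &&
python3 -m handwheel '[[[0,0,0,0,0,0.0125,255],[0,0,0,0,0,0.0125,255],[0,0,0,0,0,0,255]]]' >/dev/null&& python3 ck.py .12 &&
python3 -m handwheel '[[[0,0,0,0,0,0.0125,255],[0,0,0,0,0,0.0125,255],[0,0,0,0,0,0,255]]]' >/dev/null&& python3 ck.py .12 &&
python3 -m handwheel '[[[0,0,0,0,0,0.0125,255],[0,0,0,0,0,0.0125,255],[0,0,0,0,0,0,255]]]' >/dev/null&& python3 ck.py .12 &&
python3 -m handwheel '[[[0,0,0,0,0,0.0125,255],[0,0,0,0,0,0.0125,255],[0,0,0,0,0,0,255]]]' >/dev/null&& python3 ck.py .12 
```

```text
yaw -0.0091 p [0.6035 0.0806 0.1325] F [-0.29  2.89  5.65] T [0.466 0.075 0.075] gap 0.134 g 43.3 t 12.67
yaw 0.0407 p [0.6035 0.0806 0.1325] F [-1.18  2.68  5.27] T [ 0.48   0.131 -0.034] gap 0.133 g 43.3 t 12.92
yaw 0.0907 p [0.6035 0.0807 0.1325] F [-0.42  2.52  5.28] T [0.537 0.149 0.052] gap 0.134 g 43.3 t 13.17
yaw 0.1408 p [0.6035 0.0808 0.1325] F [-1.    3.04  6.37] T [0.58  0.152 0.05 ] gap 0.133 g 43.3 t 13.42
yaw 0.165 p [0.6035 0.0808 0.1325] F [-1.18  3.52  4.83] T [0.573 0.137 0.022] gap 0.136 g 43.2 t 13.67
yaw 0.1902 p [0.6034 0.0809 0.1325] F [-1.58  3.59  5.71] T [0.579 0.096 0.028] gap 0.13 g 43.2 t 13.92
yaw 0.2152 p [0.6035 0.0809 0.1325] F [-1.08  3.49  5.27] T [0.627 0.099 0.02 ] gap 0.133 g 43.3 t 14.17
yaw 0.2402 p [0.6035 0.081  0.1325] F [-1.16  3.63  4.95] T [0.678 0.092 0.029] gap 0.132 g 43.2 t 14.42
yaw 0.2653 p [0.6034 0.081  0.1325] F [-1.41  3.87  4.94] T [0.672 0.121 0.051] gap 0.133 g 43.2 t 14.67
yaw 0.2902 p [0.6034 0.081  0.1325] F [-0.45  3.23  3.99] T [0.642 0.111 0.033] gap 0.132 g 43.2 t 14.92
```

```bash

python3 -m handwheel '[[[0,0,0,0,0,0.0125,255],[0,0,0,0,0,0.0125,255],[0,0,0,0,0,0,255]]]' >/dev/null&& python3 ck.py .09 &&
python3 -m handwheel '[[[0,0,0,0,0,0.0125,255],[0,0,0,0,0,0.0125,255],[0,0,0,0,0,0,255]]]' >/dev/null&& python3 ck.py .09 &&
python3 -m handwheel '[[[0,0,0,0,0,0.0125,255],[0,0,0,0,0,0.0125,255],[0,0,0,0,0,0,255]]]' >/dev/null&& python3 ck.py .09 &&
python3 -m handwheel '[[[0,0,0,0,0,0.0125,255],[0,0,0,0,0,0.0125,255],[0,0,0,0,0,0,255]]]' >/dev/null&& python3 ck.py .09 &&
python3 -m handwheel '[[[0,0,0,0,0,0.0125,255],[0,0,0,0,0,0.0125,255],[0,0,0,0,0,0,255]]]' >/dev/null&& python3 ck.py .09 &&
python3 -m handwheel '[[[0,0,0,0,0,0.0125,255],[0,0,0,0,0,0.0125,255],[0,0,0,0,0,0,255]]]' >/dev/null&& python3 ck.py .09 &&
python3 -m handwheel '[[[0,0,0,0,0,0.0125,255],[0,0,0,0,0,0.0125,255],[0,0,0,0,0,0,255]]]' >/dev/null&& python3 ck.py .09 &&
python3 -m handwheel '[[[0,0,0,0,0,0.0125,255],[0,0,0,0,0,0.0125,255],[0,0,0,0,0,0,255]]]' >/dev/null&& python3 ck.py .09 &&
python3 -m handwheel '[[[0,0,0,0,0,0.0125,255],[0,0,0,0,0,0.0125,255],[0,0,0,0,0,0,255]]]' >/dev/null&& python3 ck.py .09 
```

```text
yaw 0.3153 p [0.6034 0.0811 0.1325] F [-1.74  3.19  5.61] T [0.676 0.112 0.051] gap 0.137 g 43.2 t 15.17
yaw 0.3403 p [0.6034 0.0811 0.1325] F [-1.3   3.6   5.27] T [0.691 0.151 0.   ] gap 0.133 g 43.2 t 15.42
yaw 0.3654 p [0.6034 0.0812 0.1324] F [-1.86  3.79  5.46] T [0.747 0.136 0.03 ] gap 0.133 g 43.3 t 15.67
yaw 0.3904 p [0.6034 0.0812 0.1325] F [-1.33  3.66  4.27] T [0.774 0.166 0.019] gap 0.132 g 43.3 t 15.92
yaw 0.4154 p [0.6033 0.0812 0.1325] F [-0.54  3.89  3.95] T [0.805 0.153 0.02 ] gap 0.132 g 43.3 t 16.17
yaw 0.4404 p [0.6033 0.0812 0.1325] F [-1.34  4.3   5.46] T [0.838 0.19  0.056] gap 0.137 g 43.3 t 16.42
yaw 0.4655 p [0.6033 0.0813 0.1325] F [-1.38  4.69  5.64] T [0.813 0.141 0.071] gap 0.137 g 43.3 t 16.67
yaw 0.4906 p [0.6033 0.0814 0.1325] F [-2.72  4.34  5.74] T [0.821 0.238 0.057] gap 0.133 g 43.3 t 16.92
yaw 0.5156 p [0.6033 0.0814 0.1325] F [-1.97  4.39  5.84] T [0.873 0.199 0.074] gap 0.132 g 43.3 t 17.17
```

```bash

python3 -m handwheel '[[[0,0,0,0,0,0.015,255],[0,0,0,0,0,0.015,255],[0,0,0,0,0,0,255]]]' >/dev/null&& python3 ck.py .1 &&
python3 -m handwheel '[[[0,0,0,0,0,0.015,255],[0,0,0,0,0,0.015,255],[0,0,0,0,0,0,255]]]' >/dev/null&& python3 ck.py .1 &&
python3 -m handwheel '[[[0,0,0,0,0,0.015,255],[0,0,0,0,0,0.015,255],[0,0,0,0,0,0,255]]]' >/dev/null&& python3 ck.py .1 &&
python3 -m handwheel '[[[0,0,0,0,0,0.015,255],[0,0,0,0,0,0.015,255],[0,0,0,0,0,0,255]]]' >/dev/null&& python3 ck.py .1
python3 -c "
from h import *
grab('wrist','w4.png')"
```

```text
yaw 0.5457 p [0.6033 0.0814 0.1325] F [-2.81  5.27  5.56] T [0.859 0.218 0.089] gap 0.133 g 43.3 t 17.42
yaw 0.5758 p [0.6033 0.0814 0.1325] F [-1.52  3.91  5.49] T [0.872 0.275 0.05 ] gap 0.133 g 43.3 t 17.67
yaw 0.6058 p [0.6032 0.0815 0.1325] F [-1.34  5.17  6.32] T [0.995 0.285 0.051] gap 0.134 g 43.3 t 17.92
yaw 0.6359 p [0.6032 0.0815 0.1325] F [-2.1   5.14  6.64] T [0.963 0.318 0.065] gap 0.131 g 43.3 t 18.17
```

View pics/w4.png

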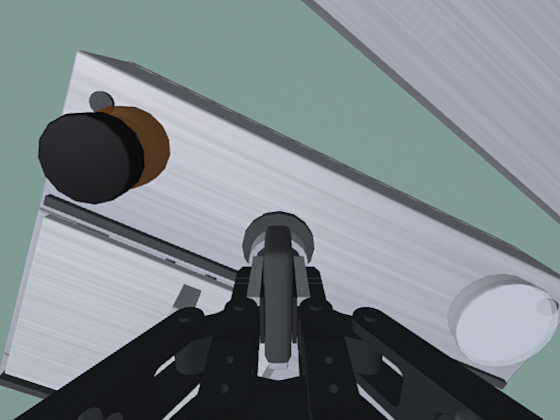

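Still held squarely, wing at about +0.45 rad with no stop so far. Carry on with checks.

```bash

python3 -m handwheel '[[[0,0,0,0,0,0.0175,255],[0,0,0,0,0,0.0175,255],[0,0,0,0,0,0,255]]]' >/dev/null&& python3 ck.py .12 &&
python3 -m handwheel '[[[0,0,0,0,0,0.0175,255],[0,0,0,0,0,0.0175,255],[0,0,0,0,0,0,255]]]' >/dev/null&& python3 ck.py .12 &&
python3 -m handwheel '[[[0,0,0,0,0,0.0175,255],[0,0,0,0,0,0.0175,255],[0,0,0,0,0,0,255]]]' >/dev/null&& python3 ck.py .12 &&
python3 -m handwheel '[[[0,0,0,0,0,0.0175,255],[0,0,0,0,0,0.0175,255],[0,0,0,0,0,0,255]]]' >/dev/null&& python3 ck.py .12 &&
python3 -m handwheel '[[[0,0,0,0,0,0.0175,255],[0,0,0,0,0,0.0175,255],[0,0,0,0,0,0,255]]]' >/dev/null&& python3 ck.py .12 &&
python3 -m handwheel '[[[0,0,0,0,0,0.0175,255],[0,0,0,0,0,0.0175,255],[0,0,0,0,0,0,255]]]' >/dev/null&& python3 ck.py .12 &&
python3 -m handwheel '[[[0,0,0,0,0,0.0175,255],[0,0,0,0,0,0.0175,255],[0,0,0,0,0,0,255]]]' >/dev/null&& python3 ck.py .12 &&
python3 -m handwheel '[[[0,0,0,0,0,0.0175,255],[0,0,0,0,0,0.0175,255],[0,0,0,0,0,0,255]]]' >/dev/null&& python3 ck.py .12
```

```text
yaw 0.671 p [0.6032 0.0816 0.1325] F [-2.56  5.13  6.06] T [ 0.966  0.36  -0.006] gap 0.133 g 43.3 t 18.47
yaw 0.7061 p [0.6031 0.0816 0.1325] F [-1.93  5.5   5.93] T [0.99  0.335 0.028] gap 0.134 g 43.4 t 18.72
yaw 0.7411 p [0.6031 0.0817 0.1325] F [-1.79  5.07  5.38] T [1.035 0.383 0.014] gap 0.136 g 43.4 t 18.97
yaw 0.7761 p [0.6031 0.0817 0.1325] F [-3.1   5.84  5.45] T [1.046 0.369 0.087] gap 0.133 g 43.4 t 19.22
yaw 0.8111 p [0.603  0.0817 0.1325] F [-3.09  5.81  6.52] T [1.083 0.39  0.015] gap 0.13 g 43.5 t 19.47
yaw 0.8463 p [0.603  0.0818 0.1325] F [-2.47  5.68  6.36] T [1.117 0.414 0.07 ] gap 0.134 g 43.5 t 19.72
yaw 0.8812 p [0.603  0.0818 0.1325] F [-2.33  5.5   7.06] T [1.114 0.479 0.094] gap 0.135 g 43.5 t 19.97
yaw 0.9162 p [0.6029 0.0818 0.1325] F [-3.16  5.86  6.35] T [1.153 0.476 0.051] gap 0.133 g 43.5 t 20.22
```

```bash

python3 -m handwheel '[[[0,0,0,0,0,0.02,255],[0,0,0,0,0,0.02,255],[0,0,0,0,0,0,255]]]' >/dev/null&& python3 ck.py .14 &&
python3 -m handwheel '[[[0,0,0,0,0,0.02,255],[0,0,0,0,0,0.02,255],[0,0,0,0,0,0,255]]]' >/dev/null&& python3 ck.py .14 &&
python3 -m handwheel '[[[0,0,0,0,0,0.02,255],[0,0,0,0,0,0.02,255],[0,0,0,0,0,0,255]]]' >/dev/null&& python3 ck.py .14 &&
python3 -m handwheel '[[[0,0,0,0,0,0.02,255],[0,0,0,0,0,0.02,255],[0,0,0,0,0,0,255]]]' >/dev/null&& python3 ck.py .14 &&
python3 -m handwheel '[[[0,0,0,0,0,0.02,255],[0,0,0,0,0,0.02,255],[0,0,0,0,0,0,255]]]' >/dev/null&& python3 ck.py .14 &&
python3 -m handwheel '[[[0,0,0,0,0,0.02,255],[0,0,0,0,0,0.02,255],[0,0,0,0,0,0,255]]]' >/dev/null&& python3 ck.py .14 &&
python3 -m handwheel '[[[0,0,0,0,0,0.02,255],[0,0,0,0,0,0.02,255],[0,0,0,0,0,0,255]]]' >/dev/null&& python3 ck.py .14 &&
python3 -m handwheel '[[[0,0,0,0,0,0.02,255],[0,0,0,0,0,0.02,255],[0,0,0,0,0,0,255]]]' >/dev/null&& python3 ck.py .14
```

```text
yaw 0.9564 p [0.6029 0.0819 0.1325] F [-3.63  5.35  5.92] T [1.158 0.537 0.038] gap 0.131 g 43.5 t 20.47
yaw 0.9965 p [0.6028 0.0819 0.1325] F [-3.17  6.28  6.78] T [1.181 0.575 0.067] gap 0.132 g 43.6 t 20.72
yaw 1.0365 p [0.6028 0.0819 0.1325] F [-3.44  6.02  7.16] T [1.166 0.606 0.077] gap 0.13 g 43.6 t 20.97
yaw 1.0766 p [0.6027 0.0819 0.1325] F [-3.93  5.81  7.21] T [1.225 0.626 0.083] gap 0.134 g 43.6 t 21.22
yaw 1.1167 p [0.6026 0.082  0.1325] F [-4.71  5.65  6.28] T [1.219 0.67  0.045] gap 0.131 g 43.7 t 21.47
yaw 1.1566 p [0.6026 0.0821 0.1325] F [-3.89  6.46  8.01] T [1.295 0.698 0.081] gap 0.135 g 43.7 t 21.72
yaw 1.1967 p [0.6025 0.0821 0.1325] F [-5.03  6.31  6.96] T [1.248 0.802 0.036] gap 0.128 g 43.7 t 21.97
yaw 1.2367 p [0.6025 0.0821 0.1325] F [-5.05  4.76  7.17] T [1.275 0.86  0.019] gap 0.129 g 43.8 t 22.22
```

```bash
python3 - <<'E'
from h import *
d=grab('top','t2.png'); cv2.imwrite('pics/c2.png',cv2.resize(d['image'][120:240,190:350],(800,600))[:,:,::-1])
E
```

```text
(no output)
```

View pics/c2.png

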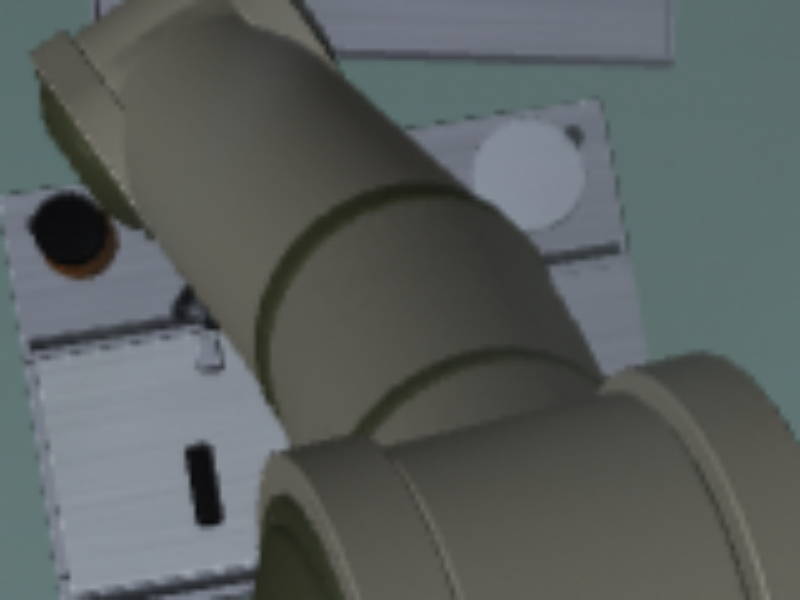

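The top view shows the cover still shut and the lug at (210,352); the arm hides the bar. Continue to about +1.3 rad, easing the side load.

```bash

python3 -m handwheel '[[[-0.0004,0.0004,0,0,0,0.02,255],[0,0,0,0,0,0.02,255],[0,0,0,0,0,0,255]]]' >/dev/null&& python3 ck.py .14 &&
python3 -m handwheel '[[[0,0,0,0,0,0.02,255],[0,0,0,0,0,0.02,255],[0,0,0,0,0,0,255]]]' >/dev/null&& python3 ck.py .14 &&
python3 -m handwheel '[[[-0.0003,0,0,0,0,0.02,255],[0,0,0,0,0,0.02,255],[0,0,0,0,0,0,255]]]' >/dev/null&& python3 ck.py .14 &&
python3 -m handwheel '[[[0,0,0,0,0,0.02,255],[0,0,0,0,0,0.02,255],[0,0,0,0,0,0,255]]]' >/dev/null&& python3 ck.py .14 &&
python3 -m handwheel '[[[0,0,0,0,0,0.02,255],[0,0,0,0,0,0.02,255],[0,0,0,0,0,0,255]]]' >/dev/null&& python3 ck.py .14 &&
python3 -m handwheel '[[[0,0,0,0,0,0.02,255],[0,0,0,0,0,0.02,255],[0,0,0,0,0,0,255]]]' >/dev/null&& python3 ck.py .14 &&
python3 -m handwheel '[[[0,0,0,0,0,0.02,255],[0,0,0,0,0,0.02,255],[0,0,0,0,0,0,255]]]' >/dev/null&& python3 ck.py .14
```

```text
yaw 1.2763 p [0.6024 0.0821 0.1325] F [-3.43  4.88  6.87] T [1.033 0.633 0.033] gap 0.13 g 43.7 t 22.52
yaw 1.3163 p [0.6023 0.0821 0.1325] F [-3.28  5.77  7.57] T [1.098 0.601 0.065] gap 0.135 g 43.7 t 22.77
yaw 1.3563 p [0.6023 0.0822 0.1325] F [-3.84  4.66  5.84] T [1.089 0.505 0.039] gap 0.135 g 43.6 t 23.02
yaw 1.3963 p [0.6022 0.0821 0.1325] F [-3.1   4.48  6.13] T [1.07  0.565 0.022] gap 0.136 g 43.6 t 23.27
yaw 1.4363 p [0.6021 0.0822 0.1325] F [-2.82  5.42  6.59] T [1.091 0.62  0.031] gap 0.13 g 43.7 t 23.52
yaw 1.4764 p [0.6021 0.0822 0.1325] F [-3.64  5.66  5.78] T [1.127 0.622 0.068] gap 0.133 g 43.7 t 23.77
yaw 1.5163 p [0.602  0.0822 0.1325] F [-4.32  5.58  7.4 ] T [ 1.152  0.729 -0.007] gap 0.132 g 43.7 t 24.02
```

```bash
python3 -m handwheel '[[[0,0,0,0,0,0,190],[0,0,0,0,0,0,190],[0,0,0,0,0,0,190],[0,0,0,0,0,0,190]]]' && python3 st.py && python3 -m handwheel '[[[0,0,0.01,0,0,0,190],[0,0,0.02,0,0,0,190],[0,0,0.03,0,0,0,190],[0,0,0.035,0,0,0,190],[0,0,0.035,0,0,0,190],[0,0,0.035,0,0,0,190],[0,0,0,0,0,0,190],[0,0,0,0,0,0,190]]]'; python3 - <<'E'
from h import *
import st
d=grab('wrist','w5.png'); print(proj(d,(.603,.0795,.138)),[proj(d,(.603-.028*np.cos(a),.0795-.028*np.sin(a),.138)) for a in (1.515,1.515+np.pi)])
E
```

```text
time: 24.35
ee_pos: [0.6025, 0.0807, 0.1321]
eef_rot: [0.727, 0.687, -0.0, 0.0]
contact_force: [-1.9, 2.0, 3.2]
finger_gap: 0.256
grasp_force: 2.1
yaw 1.5137 p [0.6025 0.0807 0.1321] F [-1.85  2.05  3.17] T [ 0.365  0.402 -0.031] gap 0.256 g 2.1 t 24.35
time: 25.02
ee_pos: [0.6034, 0.0804, 0.2997]
eef_rot: [0.727, 0.686, 0.001, 0.002]
contact_force: [-0.3, 0.1, 0.2]
finger_gap: 0.254
grasp_force: 0.0
yaw 1.513 p [0.6034 0.0804 0.2997] F [-0.27  0.05  0.21] T [-0.031  0.041  0.026] gap 0.254 g 0.0 t 25.02
(np.float64(277.23604740722004), np.float64(195.23749190536694)) [(np.float64(277.31838021229345), np.float64(223.71295983511087)), (np.float64(277.1484396256392), np.float64(164.93763059762043))]
```

View pics/w5.png

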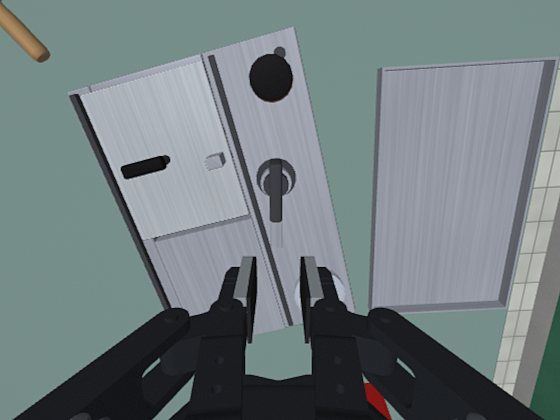

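Wrist view: the wing (277,192) now stands along the deck at ~1.32 rad with the bar (280,235) clear of cover and lug (214,160); cover shut, handle at (145,166).

```bash
python3 -c "
from h import *
d=load('w5.png'); g=cv2.cvtColor(d['image'],cv2.COLOR_RGB2GRAY)[140:190,110:178]
n,l,s,c=cv2.connectedComponentsWithStats((g<60).astype(np.uint8)); i=1+np.argmax(s[1:,4]); print(s[i],c[i]+[110,140],ray(d,*(c[i]+[110,140]),.1))
for p in ((122,171),(160,162)): print(ray(d,*p,.102))"
python3 -m handwheel '[[[-0.0111,0.0022,0,0,0,-0.11,190],[-0.0111,0.0022,0,0,0,-0.11,190],[-0.0111,0.0022,0,0,0,-0.11,190],[-0.0111,0.0022,0,0,0,-0.11,190],[-0.0111,0.0022,0,0,0,-0.11,190],[-0.0111,0.0022,0,0,0,-0.11,190],[-0.0111,0.0022,0,0,0,-0.11,190],[-0.0111,0.0022,0,0,0,-0.11,190],[-0.0111,0.0022,0,0,0,-0.11,190],[-0.0111,0.0022,0,0,0,-0.11,190],[-0.0111,0.0022,0,0,0,-0.11,190],[-0.0111,0.0022,0,0,0,-0.11,190]]]'
python3 -m handwheel '[[[0,0,0,0,0,0,160],[0,0,0,0,0,0,160],[0,0,0,0,0,0,140]]]' >/dev/null
python3 - <<'E'
import st
E
```

```text
[ 11  15  49  24 636] [144.77672956 166.46383648] [0.47122956 0.10607929 0.1       ]
[0.4484245  0.10321376 0.102     ]
[0.4880408  0.11000927 0.102     ]
time: 26.07
ee_pos: [0.4681, 0.1067, 0.2958]
eef_rot: [0.996, 0.094, -0.002, 0.0]
contact_force: [-0.5, 0.5, 0.3]
finger_gap: 0.256
grasp_force: 0.0
yaw 0.1975 p [0.4697 0.1071 0.2967] F [ 0.16  0.66 -0.01] T [-0.002  0.02  -0.008] gap 0.453 g 0.0 t 26.32
```

```bash
python3 -m handwheel '[[[0.0005,-0.0003,-0.027,0,0,-0.007,140],[0,0,-0.027,0,0,0,140],[0,0,-0.027,0,0,0,140],[0,0,-0.027,0,0,0,140],[0,0,-0.027,0,0,0,140],[0,0,-0.027,0,0,0,140],[0,0,-0.027,0,0,0,140],[0,0,0,0,0,0,140],[0,0,0,0,0,0,140],[0,0,0,0,0,0,140]]]' 20 >/dev/null; python3 ck.py .3 && python3 -m handwheel '[[[0,0,0,0,0,0,190],[0,0,0,0,0,0,190],[0,0,0,0,0,0,220],[0,0,0,0,0,0,255],[0,0,0,0,0,0,255],[0,0,0,0,0,0,255]]]' 30 >/dev/null; python3 ck.py .3
```

```text
yaw 0.1879 p [0.4704 0.107  0.1088] F [0.32 1.08 0.24] T [-0.042  0.004 -0.01 ] gap 0.447 g 0.0 t 27.15
yaw 0.1862 p [0.4708 0.1058 0.1096] F [ 0.65 -6.18  7.84] T [-1.079 -0.252  0.243] gap 0.16 g 30.7 t 27.65
```

```bash
python3 -m handwheel '[[[0.0006,-0.003,0,0,0,0,255],[0.001,-0.005,0,0,0,0,255],[0.001,-0.005,0,0,0,0,255],[0,0,0,0,0,0,255]]]' >/dev/null; python3 ck.py .6 && python3 -m handwheel '[[[0.0017,-0.0088,0,0,0,0,255],[0.0017,-0.0088,0,0,0,0,255],[0.0017,-0.0088,0,0,0,0,255],[0.0017,-0.0088,0,0,0,0,255],[0,0,0,0,0,0,255]]]' >/dev/null; python3 ck.py .6
```

```text
yaw 0.1869 p [0.4732 0.0934 0.1096] F [-0.02 -1.89  8.13] T [-0.346  0.019  0.187] gap 0.158 g 30.8 t 27.98
yaw 0.186 p [0.4804 0.0574 0.1096] F [-0.24 -0.97  7.17] T [-0.319 -0.021  0.274] gap 0.154 g 30.8 t 28.4
```

```bash
python3 -m handwheel '[[[0.0018,-0.0094,0,0,0,0,255],[0.0018,-0.0094,0,0,0,0,255],[0.0018,-0.0094,0,0,0,0,255],[0.0018,-0.0094,0,0,0,0,255],[0.0013,-0.007,0,0,0,0,255],[0.0006,-0.003,0,0,0,0,255],[0,0,0,0,0,0,255],[0,0,0,0,0,0,255]]]' >/dev/null; python3 ck.py .6
```

```text
yaw 0.1868 p [0.4896 0.0107 0.1096] F [ 0.85 -2.39  5.76] T [-0.24  -0.162  0.28 ] gap 0.152 g 30.6 t 29.07
```

```bash
python3 -m handwheel '[[[0.0003,-0.0015,0,0,0,0,255],[0.0003,-0.0015,0,0,0,0,255],[0,0,0,0,0,0,255],[0,0,0,0,0,0,255]]]' >/dev/null; python3 ck.py .6; python3 -m handwheel '[[[0,0,0,0,0,0,190],[0,0,0,0,0,0,150],[0,0,0,0,0,0,140],[0,0,0,0,0,0,140],[0,0,0,0,0,0,140],[0,0,0,0,0,0,140]]]' >/dev/null; python3 st.py; python3 -m handwheel '[[[0,0,0.015,0,0,0,140],[0,0,0.03,0,0,0,140],[0,0,0.035,0,0,0,140],[0,0,0.035,0,0,0,140],[0,0,0.035,0,0,0,140],[0,0,0.03,0,0,0,140],[0,0,0,0,0,0,140],[0,0,0,0,0,0,140]]]'; python3 -c "
from h import *
d=grab('wrist','w6.png')
print(proj(d,(.4896,.0107,.102)))"
```

```text
yaw 0.1877 p [0.4901 0.0083 0.1096] F [0.77 0.29 6.83] T [-0.002 -0.064  0.141] gap 0.157 g 30.6 t 29.4
yaw 0.187 p [0.4889 0.0082 0.1081] F [-0.26 -0.19  0.16] T [ 0.041  0.066 -0.013] gap 0.456 g 0.0 t 29.9
time: 30.57
ee_pos: [0.4895, 0.0081, 0.2897]
eef_rot: [0.996, 0.093, 0.002, 0.0]
contact_force: [-0.7, -0.3, -1.0]
finger_gap: 0.45
grasp_force: 0.0
(np.float64(275.21842685698465), np.float64(186.5987265439892))
```

View pics/w6.png

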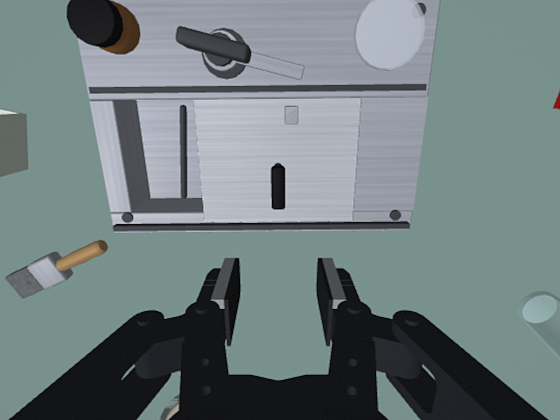

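The cover is open by about 99 mm (handle at (278,187)), the trough is exposed, the wing (213,45) and bar (280,68) lie along the deck clear of the cover, jar and dish are in place, and the gripper is clear.

```bash
python3 -c "
from rig import order
print(order.finish_job())"
```

```text
the job is handed in; nothing more can be done
None
```

I handed the job in at about 31 s: the catch is swung off to roughly 1.3 rad, the cover is open about 99 mm, and the gripper is clear of everything. It broke free after only two gentle leans (about 0.25 N m at most), not the four to six expected, and `finish_job()` returned no verdict.

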